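# Fit the belt wheel to the shaker drive and bring the snap ring to its groove

### The arm

A 7-joint arm with a two-finger parallel gripper is mounted at the origin on the work surface. World frame = base frame: x ahead of the robot, y to its left, z up, the work surface at z = 0. Lengths are in m, angles in rad, forces in N, time in s.
With the tool pointing down it reaches from about 0.35 to 0.9 m from the base axis. Payload 19.9 kg.
Tool frame: the origin (TCP) lies between the finger pads; the fingertips stand 19 mm ahead of it and the grasp point (between the pads) is the TCP; z points along the fingers, y is the direction in which the jaws open and shut (so a half turn about z gives the same grasp; the last joint's range is limited). The gripper opens to 94 mm and grips with 3 to 60 N. Pads are 16 mm wide; open, the fingers measure 119 mm over their backs; the gripper's body (75 mm by 177 mm) begins 78 mm behind the grasp point.
Start: joints at [1.214, 0.417, -0.01, 1.614, 0.005, 1.111, -0.053], TCP at [0.194, -0.594, 0.224] pointing down, gripper open.
Joint ranges: [-2.81, 2.81], [-0.39, 2.02], [-1.27, 1.25], [0.06, 2.57], [-1.19, 4.33], [0.19, 2], [-2.82, 2.82]. Speed limits (rad/s): [1.89, 1.89, 2.39, 2.39, 3.01, 3.01, 3.01].

### API

Orientations are given as a 3x3 rotation matrix whose columns are the frame's x, y, z axes.
In Python, from rig import robot gives the robot as it stands. Calls block until the motion is done:
- robot.move_ptp(position, orientation): joint-space move of the TCP to a pose.
- robot.move_linear(position, velocity=0.15, frame=None, threshold=None): straight line of the TCP; frame=None keeps the orientation; velocity is the mean speed in m/s. With threshold (N) it stops when the force on the tool has changed by that much, and returns True; else False.
- robot.goto_joints(angles): joint-space move.
- robot.gripper_to(opening): finger opening in m; the grip force is fixed at half the most; returns when the fingers have stopped.
- robot.pause(seconds).
- robot.ik(position, orientation): joint angles nearest the present ones, or None.
- robot.get_state(): the state.
- robot.grab_frame(name): name is "side" or "top"; returns the picture (420x560x3 uint8, red, green, blue); there is no depth.
- robot.camera_info(name): a dict with "fx", "fy", "cx", "cy" (pixels), "rvec" (rotation vector, rad) and "tvec" (3), from world to camera coordinates, as OpenCV has them. Camera axes: x right, y down, z forward; pixel columns grow to the right and rows downward; lengths in m; the calibration is good to about 2 mm. A picture is of the moment at which its call begins. camera_info takes no time and is no camera call.
A pose or a line that the arm cannot do raises robot.PlanningError and nothing moves.
- robot.sign_off(): hands the job in, once; it reports no verdict.
The state is a dict: "time": time; "qpos": joint angles; "joint_vel": joint speeds; "effort": joint torques, N m; "ee_pos": TCP position; "tool_rot": TCP orientation; "force": force on the tool from outside, world axes, zero at the start; "moment": the same for the moment, N m; "opening": finger opening in m.
Only numpy, scipy, OpenCV 4.12 (cv2) and the standard library are available. Lean on these libraries where they do the work, as an engineer would, in place of code of your own. Each camera call takes 0.05 s, during which the arm holds its last target. There are 200 camera calls.

### The job

Finish assembling the shaker drive: take the hubbed belt wheel out of the steel tray, seat it fully down on the upright axle stub with its hub upwards and let go of it. Then take the snap-ring pliers out of their stand by the handles, squeeze them all the way so that the ring on their tips is spread wide, and slide the ring level down over the axle until it is at the groove just above the wheel's hub. Finish there still holding the pliers squeezed, with the ring spread around the groove and not let go, and leave the other small things on the bench and in the tray where they are.

Things in the scene. Friction and masses are not known exactly. Their poses are not given: they have to be found in the camera images.
- unit: Grey drive unit fixed to the bench: box 140 (x) x 120 (y) x 45 mm high; upright steel axle stub in the middle of its top. Origin at the centre of its underside, z up along the axle. Heights above it: flange of 40 mm diameter up to 48 mm (the wheel sits on it), axle 24 mm in diameter, groove of 21 mm diameter from 74 to 81, taper to 16 mm diameter from 88 to the top at 95.
- groove (a point): Point on the axle's axis at mid-height of the 7 mm tall groove, 77.5 mm above the bench.
- tray: Open steel tray fixed to the bench, 240 (its x) x 190 (its y) x 30 mm high, walls and floor 3 mm. Origin at the centre of its underside, z up. The wheel lies in its half of negative y; two small other parts lie in its half of positive y, more than 75 mm in y from the wheel's centre.
- wheel: Aluminium belt wheel, loose, about 0.12 kg, flat in the tray: disc 64 mm in diameter, 10 mm thick, with a round hub of 36 mm diameter rising to 26 mm above the underside (grip it by the hub). Through bore 28 mm. Origin at the centre of its underside, z up along the hub. Seated, its origin is 48 mm above the bench and the hub's top is level with the groove's lower edge.
- stand: Pliers stand fixed to the bench: base plate 100 x 90 x 6 mm, two prongs (18 to 30 mm either side in y, 22 mm deep in x) whose tops, 78 mm up, carry the pliers' cross bar; lips outside them, out to 36 mm, rise to 89 mm. Origin at the bottom, midway between the prongs. The pliers lift straight up out of it; the ring clears the prongs even when spread.
- pliers: Snap-ring pliers upright in the stand, handles up, ring down; loose, about 0.21 kg. Origin at the centre of the underside of the cross bar (26 x 60 x 6 mm), 78 mm above the bench in the stand; z up, y from right to left handle (squeezing direction), x towards the ring. The jaws below the bar are cranked to +x and carry the ring on two pins; it does not come off.
- pliers_grip (a point): Point midway between the two flat grey plastic grips, 72 mm above the pliers' origin; squeeze there along the pliers' y. The grips are 18 mm wide in x and reach from about 44 to 96 mm above the origin; at rest they flare: 57 mm over their outer faces here, 65 mm at the very top. Fully squeezed they stop, parallel, 40 mm over the faces, at about 10 N on each; released, they spring open.
- handle_left (a joint): Squeeze of the pliers: angle of each handle in rad, 0 at rest (ring closed, inside diameter 23 mm: does not pass the axle) and 0.15 fully squeezed (ring spread: passes the 24 mm axle with about 2 mm to spare all round). Both handles move together.
- ring_center (a point): Centre of the opening of the spread ring, at mid-thickness (the ring is 4 mm thick, outside about 40 mm across when spread): 31.4 mm in x and -53 mm in z from the pliers' origin. It goes on the axle's axis. With the ring lying on the hub of the seated wheel it is 1.5 mm below the point groove.
- bush: Bystander in the tray: small aluminium bush, 26 mm diameter, 16 mm high. Origin at the centre of its underside.
- plate: Bystander in the tray: small steel plate 50 x 20 x 5 mm. Origin at the centre of its underside.
- pen: Bystander: pen, 134 mm long, 9 mm thick, lying on the bench between the robot and the drive unit. Origin at its middle.
- dish: Bystander: glass dish of 90 mm diameter, 14 mm high, beyond the drive unit. Origin at the centre of its underside.
- scissors: Bystander: steel scissors, about 125 mm long, 8 mm thick, lying beyond the drive unit. Origin near their pivot.
Things that resemble listed ones, but are neither listed nor needed, are in the scene too. Of the things that look like the wheel, the largest one is meant.

How it is judged:
By the outcome, as a careful person would: the job done as asked, in the order asked, and still so for the second after the job is handed in, while the arm keeps its last pose, push and grip.
It also fails if it takes over 64 s, if anything falls off the work surface, if the arm or the gripper's body presses on something with over 40 N, if the wrist force passes 120 N, or if a joint passes its speed limit or range.

## Working session

There is one attempt and no reset: what is moved stays moved. The work goes in short steps, each a Python script; the robot and the scene stay as the last script left them, time stands still between calls to the robot, and variables do not carry over. Pictures are saved under pics/ and viewed, about 8 in all and at most 12, crops included, and the job is handed in when it is done.

```bash
ls; mkdir -p pics; cat > h.py <<'E'
import numpy as np, cv2
from rig import robot
def cam(n):
    c=robot.camera_info(n);K=np.array([[c['fx'],0,c['cx']],[0,c['fy'],c['cy']],[0,0,1.]])
    return K,np.array(c['rvec'],float).reshape(3),np.array(c['tvec'],float).reshape(3)
def ray(n,uv):
    K,r,t=cam(n);R=cv2.Rodrigues(r)[0]
    return -R.T@t, R.T@np.linalg.inv(K)@np.array([uv[0],uv[1],1.])
def onz(n,uv,z):
    o,d=ray(n,uv);return o+d*(z-o[2])/d[2]
def proj(n,p):
    K,r,t=cam(n);return cv2.projectPoints(np.atleast_2d(np.array(p,float)),r,t,K,None)[0].reshape(-1,2)
def tri(uv1,uv2):  # side, top
    P=[];
    for n in('side','top'):
        K,r,t=cam(n);P.append(K@np.c_[cv2.Rodrigues(r)[0],t])
    X=cv2.triangulatePoints(P[0],P[1],np.array(uv1,float),np.array(uv2,float)).ravel();return X[:3]/X[3]
def snap(n,f=None):
    im=cv2.cvtColor(np.array(robot.grab_frame(n)),cv2.COLOR_RGB2BGR)
    if f: cv2.imwrite('pics/'+f,im)
    return im
def down(a): # tool y axis at angle a in world, z down
    y=np.array([np.cos(a),np.sin(a),0]);z=np.array([0,0,-1.]);return np.c_[np.cross(y,z),y,z]
E
python3 - <<'E'
from h import *
np.set_printoptions(precision=3,suppress=True)
for n in('side','top'):
    snap(n,n+'0.png');print(n,cam(n)[0][[0,1,0,1],[0,1,2,2]],ray(n,(280,210)))
s=robot.get_state();print(s['time'],s['ee_pos'],s['tool_rot'],s['opening'])
E
```

```text
pics
side [388.216 388.216 285.724 213.161] (array([0.016, 0.664, 0.572]), array([ 0.557, -0.691, -0.461]))
top [541.908 541.908 275.695 208.907] (array([0.226, 0.015, 1.591]), array([ 0.212,  0.006, -0.977]))
0.1 [ 0.194 -0.594  0.224] [[ 0.951  0.311 -0.   ]
 [ 0.311 -0.951  0.001]
 [-0.    -0.001 -1.   ]] 0.09392800563968796
```

View pics/top0.png

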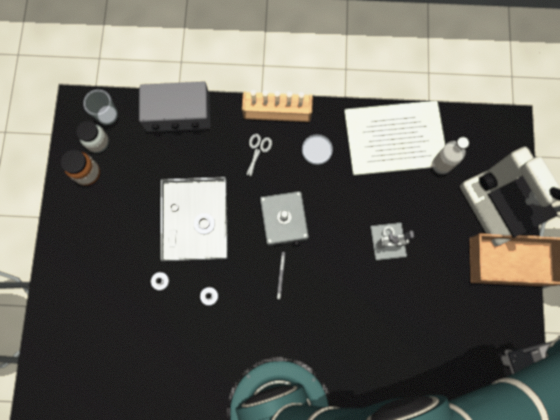

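View pics/side0.png

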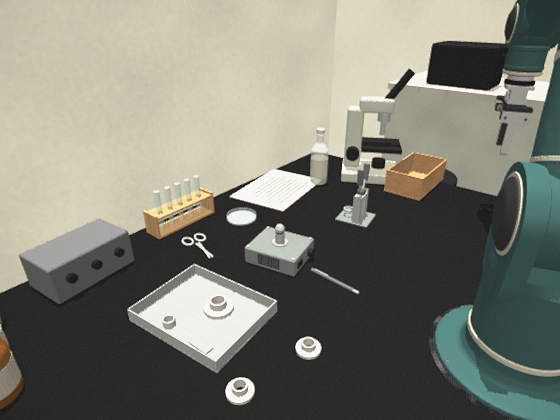

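The top view shows the big wheel in the tray at (204,224). The two lookalikes are at (160,281) and (209,296), both smaller and on the bench. The unit's axle is at (284,217) and the pliers in their stand at (389,240). In the side view these are at (218,303), (280,230) and (360,195). Only the wheel in the tray fits the description, so I'll enlarge it to confirm.

```bash
python3 - <<'E'
from h import *
np.set_printoptions(precision=3,suppress=True)
t=cv2.imread('pics/top0.png');s=cv2.imread('pics/side0.png')
def crop(im,x,y,w,h,W,H): return cv2.resize(im[y:y+h,x:x+w],(W,H),interpolation=cv2.INTER_CUBIC)
a=np.vstack([np.hstack([crop(t,155,172,80,60,400,300),crop(t,360,212,64,48,400,300)]),
 np.hstack([crop(s,190,215,133,100,400,300),crop(s,325,150,80,60,400,300)])])
cv2.imwrite('pics/crop1.png',a)
# blobs in top by bright mask
g=cv2.cvtColor(t,cv2.COLOR_BGR2GRAY)
for name,(x,y,w,h),z in(('tray',(150,165,90,105),.03),('unit',(252,182,64,70),.045),('stand',(362,215,60,55),.006)):
    m=(g[y:y+h,x:x+w]>60).astype(np.uint8)
    c=max(cv2.findContours(m,0,cv2.CHAIN_APPROX_NONE)[0],key=cv2.contourArea)+[x,y]
    P=np.array([onz('top',q[0],z)[:2] for q in c],np.float32)*1000
    r=cv2.minAreaRect(P);print(name,r,cv2.boundingRect(c))
print(onz('top',(204,224),.04),onz('side',(218,301),.029))
print(tri((279.5,227),(284,217)), tri((218,301),(204,224)))
E
```

```text
tray ((529.523681640625, 277.2137756347656), (249.31777954101562, 197.07969665527344), 5.381940841674805) (160, 176, 68, 85)
unit ((541.26611328125, 12.136039733886719), (146.56781005859375, 124.6331787109375), 11.539494514465332) (260, 191, 49, 54)
stand ((494.36181640625, -306.1729431152344), (107.28413391113281, 109.65782928466797), 9.187848091125488) (370, 222, 40, 39)
[0.51  0.243 0.04 ] [0.515 0.253 0.029]
[0.535 0.013 0.09 ] [0.515 0.247 0.023]
```

View pics/crop1.png

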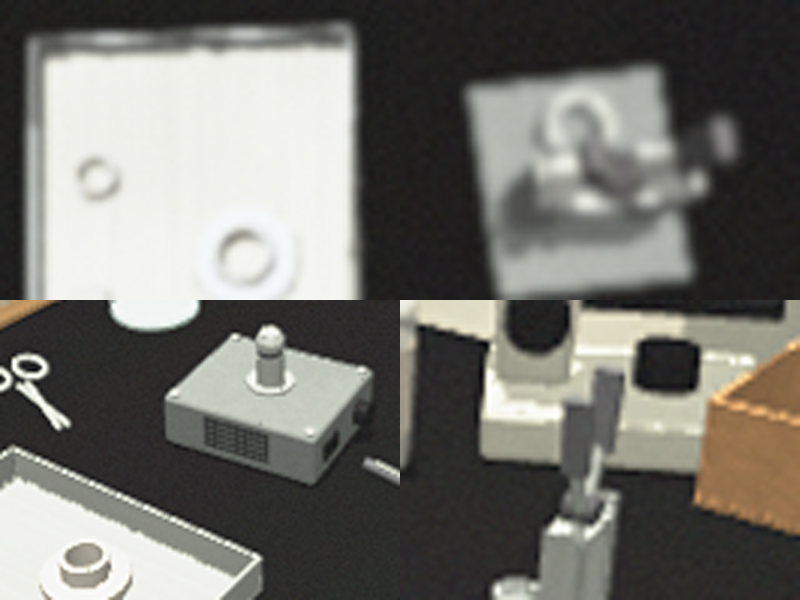

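The crop shows the hub top at about (204,223) top and (218,300) side. The axle tip and the grips are also clear. Next I'll turn these into points and cross-check them.

```bash
python3 - <<'E'
from h import *
np.set_printoptions(precision=4,suppress=True)
t=cv2.imread('pics/top0.png');s=cv2.imread('pics/side0.png')
L=lambda x,y:(155+x/5,172+y/5); R=lambda x,y:(360+(x-400)/6.25,212+y/6.25)
SL=lambda x,y:(190+x/3.,215+(y-300)/3.); SR=lambda x,y:(325+(x-400)/5,150+(y-300)/5)
print('hub',onz('top',L(246,256),.029),onz('side',SL(84,555),.029),tri(SL(84,555),L(246,256)))
U=[onz('side',SL(*p),.045) for p in((237,335),(373,372),(310,435),(166,398))]
print('unit side',np.mean(U,0),U)
print('flange side',onz('side',SL(271,381),.048))
print('axle tip side',onz('side',SL(270,327),.095))
B=[onz('top',R(*p),.006) for p in((465,88),(660,68),(692,280),(498,297))]
print('base',np.mean(B,0),B)
print('grips top',tri(SR(578,405),R(605,160)),tri(SR(608,373),R(722,138)))
# top: unit + axle enlarged with stand
a=np.vstack([np.hstack([cv2.resize(t[187:247,254:318],(400,375),interpolation=2),cv2.resize(t[210:264,364:421.__int__()],(400,375),interpolation=2)]),
 np.zeros((5,800,3),np.uint8), cv2.resize(s[158:228,330:470-30],(340,216),interpolation=2)[:, :340] if 0 else np.hstack([cv2.resize(s[160:224,330:394],(220,220),interpolation=2),np.zeros((220,580,3),np.uint8)])])
cv2.imwrite('pics/crop2.png',a)
E
```

```text
File "<stdin>", line 15
    a=np.vstack([np.hstack([cv2.resize(t[187:247,254:318],(400,375),interpolation=2),cv2.resize(t[210:264,364:421.__int__()],(400,375),interpolation=2)]),
                                                                                                                 ^
SyntaxError: invalid decimal literal
```

```bash
python3 - <<'E'
from h import *
np.set_printoptions(precision=4,suppress=True)
t=cv2.imread('pics/top0.png');s=cv2.imread('pics/side0.png')
L=lambda x,y:(155+x/5,172+y/5); R=lambda x,y:(360+(x-400)/6.25,212+y/6.25)
SL=lambda x,y:(190+x/3.,215+(y-300)/3.); SR=lambda x,y:(325+(x-400)/5,150+(y-300)/5)
print('hub',onz('top',L(246,256),.029),onz('side',SL(84,555),.029),tri(SL(84,555),L(246,256)))
U=[onz('side',SL(*p),.045) for p in((237,335),(373,372),(310,435),(166,398))]
print('unit side',np.mean(U,0),*U)
print('flange side',onz('side',SL(271,381),.048))
print('axle tip side',onz('side',SL(270,327),.095))
B=[onz('top',R(*p),.006) for p in((465,88),(660,68),(692,280),(498,297))]
print('base',np.mean(B,0),*B)
print('grips top',tri(SR(578,405),R(605,160)),tri(SR(608,373),R(722,138)))
c=lambda im,x,y,w,h:cv2.resize(im[y:y+h,x:x+w],(400,300),interpolation=2)
a=np.vstack([np.hstack([c(t,254,192,64,48),c(t,364,218,60,45)]),np.hstack([c(s,235,215,84,63),c(s,325,160,80,60)])])
cv2.imwrite('pics/crop2.png',a)
E
```

```text
hub [0.5149 0.2444 0.029 ] [0.517  0.2512 0.029 ] [0.5173 0.2464 0.0246]
unit side [0.5389 0.0147 0.045 ] [ 0.6141 -0.0295  0.045 ] [ 0.4816 -0.0535  0.045 ] [0.4674 0.0552 0.045 ] [0.5927 0.0866 0.045 ]
flange side [0.5382 0.0159 0.048 ]
axle tip side [0.5445 0.0091 0.095 ]
base [ 0.4921 -0.3008  0.006 ] [ 0.5349 -0.2466  0.006 ] [ 0.5492 -0.3392  0.006 ] [ 0.4485 -0.3542  0.006 ] [ 0.4359 -0.2633  0.006 ]
grips top [ 0.4783 -0.2801  0.1619] [ 0.4886 -0.3299  0.1644]
```

View pics/crop2.png

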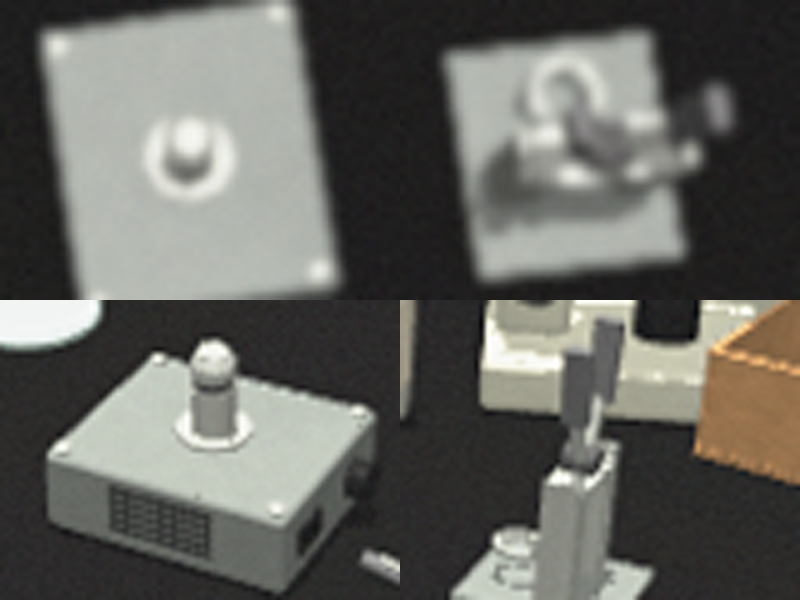

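```bash
python3 - <<'E'
from h import *
np.set_printoptions(precision=4,suppress=True)
T=lambda x,y:(254+x/6.25,192+y/6.25);S=lambda x,y:(235+x/4.762,215+(y-300)/4.762)
print('flange',onz('top',T(190,157),.048),onz('side',S(213,430),.048),tri(S(213,430),T(190,157)))
print('tip',onz('top',T(189,134),.095),tri(S(213,347),T(189,134)))
D=down(np.radians(-85))
print(robot.get_state()['time'])
robot.gripper_to(.064)
robot.move_ptp([.516,.2475,.11],D)
print(robot.move_linear([.516,.2475,.034],.08,threshold=8))
s=robot.get_state();print(s['time'],s['ee_pos'],s['force'])
robot.gripper_to(.02)
s=robot.get_state();print(s['time'],s['ee_pos'],s['force'],s['opening'])
snap('side','g1.png');snap('top','g1t.png')
a=np.hstack([cv2.resize(cv2.imread('pics/g1.png')[200:380,120:300],(400,400),interpolation=2),cv2.resize(cv2.imread('pics/g1t.png')[165:275,150:260],(400,400),interpolation=2)])
cv2.imwrite('pics/g1c.png',a)
E
```

```text
flange [0.5409 0.0102 0.048 ] [0.5385 0.018  0.048 ] [0.5427 0.0106 0.0424]
tip [0.5418 0.0113 0.095 ] [0.5424 0.0115 0.0941]
0.1
False
5.025 [0.5163 0.2477 0.0345] [ 0.0064 -0.6437  0.1498]
5.5917 [0.5161 0.2475 0.0341] [-0.0184  0.3534  2.6825] 0.03578874797088791
```

View pics/g1c.png

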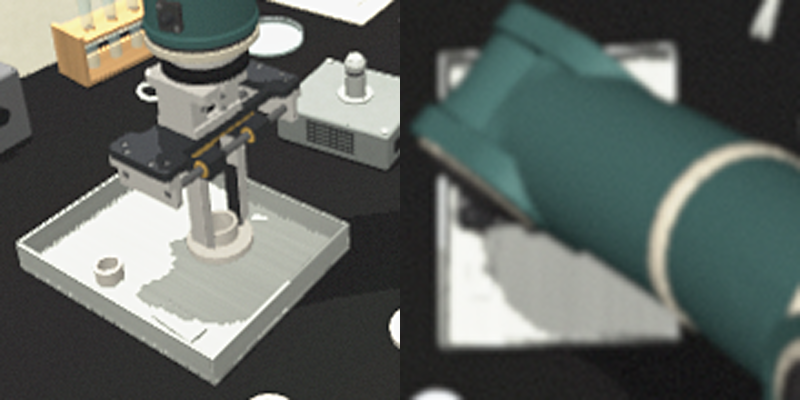

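```bash
python3 - <<'E'
from h import *
np.set_printoptions(precision=4,suppress=True)
robot.move_linear([.5161,.2475,.15],.2)
robot.move_ptp([.541,.0125,.15],down(np.radians(-85)))
robot.move_linear([.541,.0125,.134],.1)
s=robot.get_state();print(s['time'],s['ee_pos'],s['force'],s['opening'])
a=snap('side','p1.png');b=snap('top','p1t.png')
print(proj('side',[s['ee_pos'],[.541,.0125,.103],[.541,.0125,.095],[.541,.0125,.048]]))
cv2.imwrite('pics/p1c.png',np.hstack([cv2.resize(a[190:280,220:340],(560,420),interpolation=2),cv2.resize(b[180:250,264:304],(240,420),interpolation=2)]))
E
```

```text
7.675 [0.5406 0.0137 0.1335] [ 0.1436 -0.7535 -1.1589] 0.035679952440244585
[[280.0298 211.4277]
 [280.2529 222.148 ]
 [280.2608 224.9631]
 [280.3064 241.0687]]
```

View pics/p1c.png

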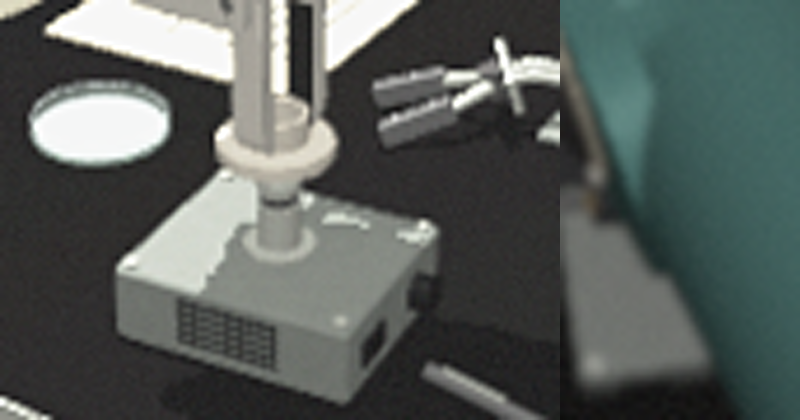

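The pliers now appear to be lying on the bench behind the unit. My first sweep must have clipped them, and I'll come back to that. The wheel is about 1.5 mm left of the axle, so I'll correct that and lower it.

```bash
python3 - <<'E'
from h import *
np.set_printoptions(precision=4,suppress=True)
x,y=.5398,.012
robot.move_linear([x,y,.134],.05)
f0=np.array(robot.get_state()['force'])
for z in(.118,.108,.098,.088,.0795):
    hit=robot.move_linear([x,y,z],.05,threshold=6)
    s=robot.get_state();print(z,hit,s['time'],s['ee_pos'],s['force']-f0)
    if hit: break
snap('side','p2.png')
E
```

```text
0.118 False 8.4917 [0.5397 0.0121 0.1177] [ 0.5552 -0.386  -0.3837]
0.108 False 8.8417 [0.5396 0.012  0.1077] [-0.3729 -0.3129 -1.4164]
0.098 False 9.1917 [0.5396 0.012  0.0977] [-0.2679 -0.6914 -0.9441]
0.088 False 9.5417 [0.5396 0.0121 0.0877] [-0.4258  0.013  -0.2724]
0.0795 True 9.8 [0.54   0.0119 0.0786] [0.139  0.7193 2.1562]
```

View pics/p2.png

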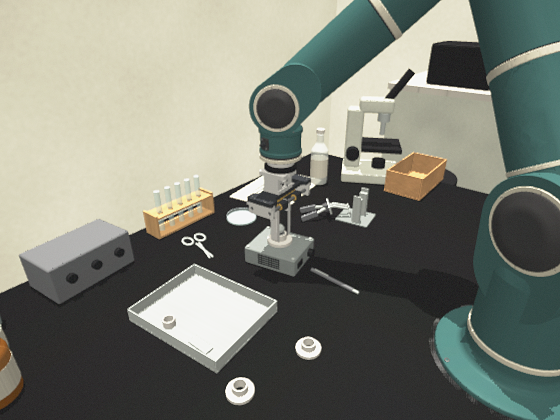

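```bash
python3 - <<'E'
from h import *
np.set_printoptions(precision=4,suppress=True)
robot.gripper_to(.064)
robot.move_linear([.5398,.012,.25],.2)
robot.move_ptp([.40,.30,.32],down(np.radians(-85)))
print(robot.get_state()['time'])
a=snap('side','q1.png');b=snap('top','q1t.png')
cv2.imwrite('pics/q1c.png',np.vstack([cv2.resize(a[175:255,240:400],(800,400),interpolation=2)[:,:],cv2.resize(b[195:265,265:425],(457,200),interpolation=2) if 0 else np.hstack([cv2.resize(b[195:265,300:420],(342,200),interpolation=2),cv2.resize(a[185:230,290:393],(458,200),interpolation=2)])]))
E
```

```text
12.7333
```

View pics/q1c.png

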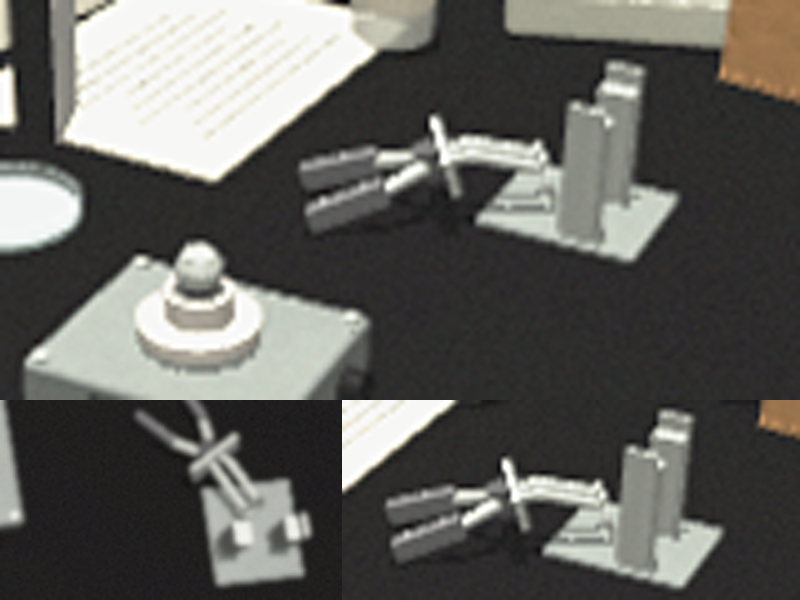

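The wheel is seated. The pliers lie on the bench: grips at side (307,211) and bar at about (329,206), with the jaws over the stand's base plate. I'll enlarge both views to get the pose.

```bash
python3 - <<'E'
import cv2,numpy as np
a=cv2.imread('pics/q1.png');b=cv2.imread('pics/q1t.png')
# top 60x64 crop at 6.25x ; side 100x60 at... 
T=cv2.resize(b[184:248,340:404],(400,400),interpolation=2)
S=cv2.resize(a[190:230,295:359],(640,400),interpolation=2)
S2=S[:, :400]; 
S=cv2.resize(a[192:224,298:354],(700,400),interpolation=2)
img=np.zeros((600,800,3),np.uint8)
img[:300,:300]=cv2.resize(T,(300,300)); 
T=cv2.resize(b[184:240,340:396],(400,400),interpolation=2)
S=cv2.resize(a[190:225,296:356],(800,467),interpolation=2)
S=cv2.resize(a[188:228,296:356],(400,267),interpolation=2)
img=np.hstack([T,np.vstack([S,np.zeros((133,400,3),np.uint8)])])
S=cv2.resize(a[190:226,296:356],(800,480),interpolation=2)
# left: top view 7.5x (56px ->420) ; right: side crop 6x (64 px)
L=cv2.resize(b[184:240,340:396],(392,392),interpolation=2)   # 7x
R=cv2.resize(a[190:239,296:354],(406,343),interpolation=2)   # 7x
img=np.zeros((392,800,3),np.uint8);img[:,:392]=L;img[:343,394:800]=R
img=np.clip(img.astype(float)*1.3,0,255).astype(np.uint8)
cv2.imwrite('pics/q2c.png',img)
E
```

```text
(no output)
```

View pics/q2c.png

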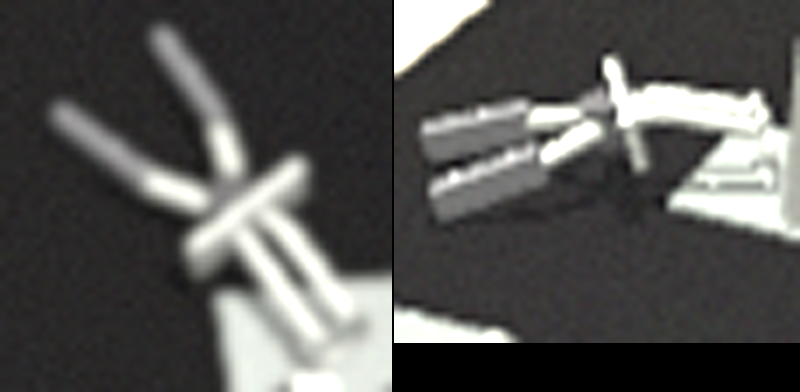

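The pliers lie with their ring side down: handle ends on the bench, ring on the base plate. The bar is lifted clear of its shadow, and the top view has the axis pointing away from the robot and to the left. I'll triangulate the pose and scan IK for one grasp that also works with the pliers upright over the axle.

```bash
cat > scan.py <<'E'
from h import *
np.set_printoptions(precision=3,suppress=True)
T=lambda u,v:(340+u/7,184+v/7);S=lambda u,v:(296+(u-394)/7,190+v/7)
H1=tri(S(430,192),T(60,108));H2=tri(S(424,127),T(157,34));print('H',H1,H2,np.linalg.norm(H1-H2))
J=tri(S(762,108),T(335,335));print('jaw end',J)
b1=onz('top',T(197,252),.045);b2=onz('top',T(302,168),.045);print('bar',b1,b2,np.linalg.norm(b1-b2),(b1+b2)/2)
for n,p in(('H1',T(60,108)),('H2',T(157,34))):print(n,onz('top',p,.017))
m=lambda *k:(np.array(k[0])+k[1])/2
hm=onz('top',m(T(60,108),T(157,34)),.017);bm=(b1+b2)/2
print('mid handle end',hm,'len',np.linalg.norm((hm-bm)[:2]))
h=(hm-bm)[:2]/np.linalg.norm((hm-bm)[:2]);print('h yaw',np.degrees(np.arctan2(h[1],h[0])),'bar normal yaw',np.degrees(np.arctan2(*( (b1-b2)[:2]*[-1,1])) ))
E
cat > geo.py <<'E'
from h import *
def grasp_rot(yaw,phi,flip):   # lying: tool z = down*cos - h*sin ; tool y=+-pliers y
    h=np.array([np.cos(yaw),np.sin(yaw),0]);y=np.array([-h[1],h[0],0])*flip
    z=-np.cos(phi)*np.array([0,0,1])-np.sin(phi)*h
    return np.c_[np.cross(y,z),y,z]
def pl_rot(yaw,th):  # lying pliers rot
    h=np.array([np.cos(yaw),np.sin(yaw),0]);z=np.cos(th)*h-np.sin(th)*np.array([0,0,1]);y=np.array([-h[1],h[0],0])
    return np.c_[np.cross(y,z),y,z]
def up_rot(psi):
    return np.c_[[np.cos(psi),np.sin(psi),0],[-np.sin(psi),np.cos(psi),0],[0,0,1]]
E
cat > scan2.py <<'E'
from scan import *
from geo import *
d=np.radians
yaw=d(39)
gp=np.array([bm[0],bm[1],0])+.07*np.r_[h,0];gp[2]=.024
for phi in(0,20,35,50):
  for fl in(1,-1):
    G=grasp_rot(yaw,d(phi),fl);q=robot.ik(gp,G)
    rel=pl_rot(yaw,d(17.5)).T@G
    ok=[]
    for psi in range(-180,180,15):
        R=up_rot(d(psi));g=np.array([.54,.012,.0775])+R@np.array([-.0314,0,.125])
        if robot.ik(g,R@rel) is not None and robot.ik(g+[0,0,.04],R@rel) is not None: ok.append(psi)
    print(phi,fl,None if q is None else np.array(q),ok)
E
python3 scan2.py
```

```text
H [ 0.613 -0.179  0.01 ] [ 0.646 -0.22   0.015] 0.05253674265346885
jaw end [ 0.515 -0.292  0.037]
bar [ 0.545 -0.233  0.045] [ 0.583 -0.277  0.045] 0.05751453827004219 [ 0.564 -0.255  0.045]
H1 [ 0.611 -0.179  0.017]
H2 [ 0.645 -0.219  0.017]
mid handle end [ 0.628 -0.199  0.017] len 0.08487011093128387
h yaw 41.24571176233471 bar normal yaw 41.239173255241695
0 1 [ 0.976  1.017 -1.091  1.645  0.99   1.125  1.856] [-120, -105, -90, -75, -60, -45, -30, -15, 30, 45, 60, 75, 90, 105, 120]
0 -1 [ 0.849  0.875 -0.843  1.65   0.764  0.977 -1.158] [-120, -105, -90, -75, -60, -45, -30, 30, 45, 60, 75, 90, 105, 120]
20 1 [ 0.78   1.124 -1.091  1.465  1.109  1.535  1.767] [-120, -105, -90, -75, -60, -45, -30, 30, 60, 75, 90, 105, 120]
20 -1 [ 0.611  0.945 -0.732  1.472  0.831  1.326 -1.245] [-120, -105, -90, -75, -60, -45, -30, 30, 60, 75, 90, 105, 120]
35 1 [ 0.648  1.236 -1.091  1.313  1.205  1.828  1.748] [-120, -105, -90, -75, -60, -45, -30, 30, 60, 75, 90, 105, 120, 135]
35 -1 [ 0.467  1.046 -0.671  1.321  0.89   1.589 -1.272] [-120, -105, -90, -75, -60, -45, -30, 30, 60, 75, 90, 105, 120, 135]
50 1 [ 0.473  1.275 -0.911  1.156  1.177  1.99   1.801] [-135, -120, -105, -90, -75, -60, -45, -30, -15, 45, 60, 75, 90, 105, 120, 135]
50 -1 [ 0.351  1.17  -0.62   1.163  0.96   1.84  -1.265] [-135, -120, -105, -90, -75, -60, -45, -30, -15, 45, 60, 75, 90, 105, 120, 135]
```

Poses agree: bar and handle yaw are both 41.2°, the bar measures 57.5 mm (60 given), and the handle-end centres are 52.5 mm apart (about 53 expected). Before grasping, I'll pick the branch with the best final joints.

```bash
cat > s3.py <<'E'
from scan import *
from geo import *
d=np.radians;yaw=d(41.24);phi=d(25);th=d(17)
rel=lambda fl:pl_rot(yaw,th).T@grasp_rot(yaw,phi,fl)
hh=np.array([np.cos(yaw),np.sin(yaw),0])
off=.010
tz=-np.cos(phi)*np.array([0,0,1])-np.sin(phi)*hh
P=np.array([bm[0],bm[1],0])+.0585*hh; P[2]=.0162
gp=P-off*tz
# TCP in pliers frame
gpl=np.array([0,0,.070])-off*pl_rot(yaw,th).T@tz
E
python3 - <<'E'
from s3 import *
print(gp,gpl)
for fl in(1,-1):
  print(fl,'grasp',robot.ik(gp,grasp_rot(yaw,phi,fl)))
  for psi in(30,45,60,75,90,-60):
    R=up_rot(d(psi));p=np.array([.54,.012,.15])+R@(gpl-[.0314,0,-.053])
    for dz in (0,-.0725):
      q=robot.ik(p+[0,0,dz],R@rel(fl));print(psi,dz,q if q is None else np.array(q))
E
```

```text
H [ 0.613 -0.179  0.01 ] [ 0.646 -0.22   0.015] 0.05253674265346885
jaw end [ 0.515 -0.292  0.037]
bar [ 0.545 -0.233  0.045] [ 0.583 -0.277  0.045] 0.05751453827004219 [ 0.564 -0.255  0.045]
H1 [ 0.611 -0.179  0.017]
H2 [ 0.645 -0.219  0.017]
mid handle end [ 0.628 -0.199  0.017] len 0.08487011093128387
h yaw 41.24571176233471 bar normal yaw 41.239173255241695
[ 0.611 -0.214  0.025] [-0.01   0.     0.071]
1 grasp [ 0.748  1.148 -1.091  1.442  1.15   1.623  1.785]
30 0 [-0.283  0.47   0.898  2.568  4.192  1.622 -1.976]
30 -0.0725 [-0.285  0.867  0.891  2.564  4.029  1.97  -1.919]
45 0 None
45 -0.0725 None
60 0 [ 1.335  0.688 -0.881  2.117 -1.142  1.061 -2.239]
60 -0.0725 [ 1.326  0.875 -0.867  2.114 -1.07   0.947 -2.144]
75 0 [ 1.237  0.802 -0.875  1.901 -0.867  1.223 -2.421]
75 -0.0725 [ 1.218  0.944 -0.846  1.899 -0.794  1.143 -2.352]
90 0 [ 1.096  0.896 -0.847  1.686 -0.69   1.435 -2.526]
90 -0.0725 [ 1.071  1.006 -0.804  1.685 -0.632  1.377 -2.455]
-60 0 [-0.377  0.567 -0.485  2.091  1.39   1.798 -1.107]
-60 -0.0725 [-0.342  0.739 -0.528  2.087  1.435  1.839 -1.256]
-1 grasp [ 0.574  0.965 -0.719  1.449  0.869  1.403 -1.233]
30 0 [-0.283  0.47   0.898  2.568  4.192  1.622  1.166]
30 -0.0725 [-0.285  0.867  0.891  2.564  4.029  1.97   1.223]
45 0 None
45 -0.0725 None
60 0 [ 1.474  0.819 -1.083  2.113 -0.997  0.916  0.795]
60 -0.0725 [ 1.477  1.043 -1.086  2.111 -0.841  0.774  0.817]
75 0 [ 1.364  0.938 -1.087  1.897 -0.694  1.106  0.577]
75 -0.0725 [ 1.366  1.116 -1.089  1.895 -0.546  1.011  0.581]
90 0 [ 1.223  1.039 -1.089  1.682 -0.502  1.337  0.452]
90 -0.0725 [ 1.225  1.185 -1.091  1.68  -0.377  1.272  0.466]
-60 0 [-0.183  0.64  -0.729  2.085  1.46   1.936  2.023]
-60 -0.0725 [-0.181  0.815 -0.73   2.082  1.509  1.982  1.88 ]
```

```bash
python3 - <<'E'
from s3 import *
G=grasp_rot(yaw,phi,-1)
robot.gripper_to(.085)
robot.move_ptp(gp-.16*tz,G)
print(robot.get_state()['time'])
robot.move_linear(gp-.05*tz,.15)
hit=robot.move_linear(gp,.05,threshold=6)
s=robot.get_state();print(hit,s['time'],s['ee_pos'],gp,s['force'])
if not hit or s['ee_pos'][2]<gp[2]+.006:
    robot.gripper_to(.03)
    s=robot.get_state();print(s['time'],s['opening'],s['ee_pos'],s['force'])
a=snap('side','r1.png')
cv2.imwrite('pics/r1c.png',cv2.resize(a[130:250,260:420],(800,600),interpolation=2))
E
```

```text
H [ 0.613 -0.179  0.01 ] [ 0.646 -0.22   0.015] 0.05253674265346885
jaw end [ 0.515 -0.292  0.037]
bar [ 0.545 -0.233  0.045] [ 0.583 -0.277  0.045] 0.05751453827004219 [ 0.564 -0.255  0.045]
H1 [ 0.611 -0.179  0.017]
H2 [ 0.645 -0.219  0.017]
mid handle end [ 0.628 -0.199  0.017] len 0.08487011093128387
h yaw 41.24571176233471 bar normal yaw 41.239173255241695
15.3833
False 17.4167 [ 0.611 -0.213  0.026] [ 0.611 -0.214  0.025] [ 0.055 -0.395 -0.373]
18.2 0.03863339720901257 [ 0.611 -0.214  0.025] [ 1.039  0.342 -0.761]
```

View pics/r1c.png

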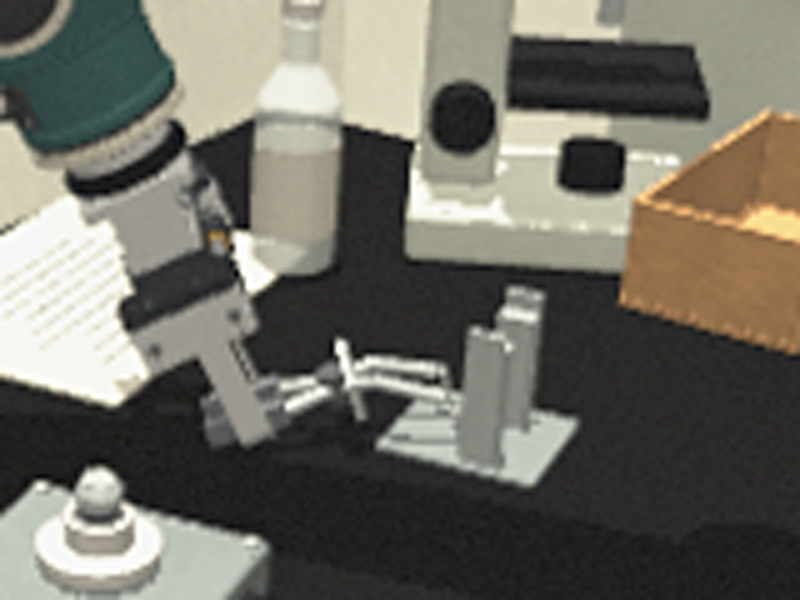

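```bash
python3 - <<'E'
from s3 import *
G=grasp_rot(yaw,phi,-1)
robot.move_linear(gp+[0,0,.10],.1)
robot.move_linear(gp+[0,0,.28],.25)
R=up_rot(d(68));T=R@rel(-1)
p=lambda z:np.array([.54,.012,z])+R@(gpl-[.0314,0,-.053])
robot.move_ptp(p(.17),T)
robot.move_linear(p(.120),.1)
robot.pause(.3)
s=robot.get_state();print(s['time'],s['ee_pos'],p(.120),s['opening'],s['force'],s['moment'],s['qpos'])
print(proj('side',[[.54,.012,.12],[.54,.012,.095],p(.12)]),proj('top',[[.54,.012,.12],[.54,.012,.095]]))
a=snap('side','s1.png');b=snap('top','s1t.png')
A=cv2.resize(a[160:260,225:325],(600,600),interpolation=2);B=cv2.resize(b[190:250,274:294],(200,600),interpolation=2)
cv2.imwrite('pics/s1c.png',np.hstack([A,B]))
E
```

```text
H [ 0.613 -0.179  0.01 ] [ 0.646 -0.22   0.015] 0.05253674265346885
jaw end [ 0.515 -0.292  0.037]
bar [ 0.545 -0.233  0.045] [ 0.583 -0.277  0.045] 0.05751453827004219 [ 0.564 -0.255  0.045]
H1 [ 0.611 -0.179  0.017]
H2 [ 0.645 -0.219  0.017]
mid handle end [ 0.628 -0.199  0.017] len 0.08487011093128387
h yaw 41.24571176233471 bar normal yaw 41.239173255241695
22.7 [ 0.525 -0.026  0.245] [ 0.525 -0.026  0.244] 0.038835202058106824 [ 0.415 -0.357 -1.605] [-1.316  0.452 -0.008] [ 1.45   1.01  -1.14   2.    -0.695  0.925  0.619]
[[280.682 216.137]
 [280.702 225.009]
 [295.934 165.362]] [[284.059 212.222]
 [283.952 214.068]]
```

View pics/s1c.png

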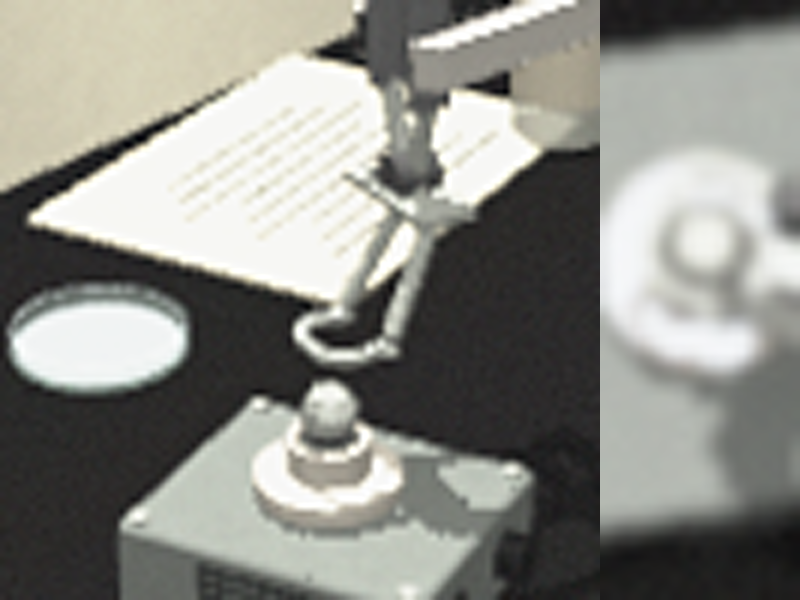

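The ring is spread and looks level, but it sits about 5 mm right of the axle in the side view. I'll refine that from the pixel values.

```bash
python3 - <<'E'
from h import *
g=lambda f:cv2.imread('pics/'+f,0).astype(int)
a=g('s1.png');print('side cols 270-296');
for r in range(208,236):print(r,' '.join('%3d'%v for v in a[r,270:297]))
b=g('s1t.png');c=g('q1t.png');print('top cols 270-298: now | before')
for r in range(200,230):print(r,' '.join('%3d'%v for v in b[r,271:299]),'|',' '.join('%3d'%v for v in (b-c)[r,271:299]))
E
```

```text
side cols 270-296
208  95 131 139 168 236 242 251 250 250 249 249 246 212 167 139 115 119  85  43  33  37 196 210 160  99  48  41
209  36  31  54  45  96 128 171 181 233 250 251 228 182 151 121  92  65  43  38  30 101 200 181 142  75  40  43
210  37  35  38  33  34  26  46  95  98 120 182 202 156 124  89  50  38  41  39  37 163 207 175 113  59  38  44
211  44  40  39  37  36  34  26  83  88 118 206 239 163 103  55  37  38  40  33  82 196 215 167  97  50  40  44
212  41  41  41  35  32 101 165 179 175 198 234 233 173 130  68  39  43  44  37 132 196 200 149  72  38  46  38
213  42  40  40  33 124 206 239 200 182 156 125 119 121  96  53  38  43  38  38 162 199 179 112  52  38  45  44
214  40  39  41  52 224 249 175 107  94  74  71  76  61  42  42  38  41  36  56 198 211 166  85  38  39  39  42
215  40  42  38  71 242 248 142  38  27  33  36  37  41  38  41  44  37  34  58 173 192 145  71  40  38  38  41
216  45  42  39  42 194 240 205 120  52  29  35  41  37  38  35  35  58  87 164 134 115  92  50  40  41  44  38
217  42  40  41  31  92 163 238 223 157  82  36  29  30  29  56  87 188 17
[... 8303 characters left out ...]
70 -57 -41
227 182 181 181 181 180 179 171 156 139 137 140 139 144 149 158 160 147 126 113 110 111 109 108 108 108 120 144 164 |  -6  -6  -4  -5  -7  -5 -10 -21 -34 -34 -31 -32 -34 -34 -27 -23 -32 -49 -62 -68 -71 -75 -75 -73 -75 -64 -39 -19
228 183 181 179 179 180 181 180 173 163 157 154 148 132 121 123 126 120 113 110 109 107 108 109 108 109 127 155 174 |  -5  -6  -7  -6  -7  -6  -5 -12 -21 -23 -14 -18 -34 -48 -48 -50 -59 -65 -70 -73 -77 -75 -75 -74 -74 -56 -30  -9
229 181 181 181 181 182 181 180 179 179 178 175 167 147 129 126 120 113 111 109 108 110 108 109 109 114 134 162 175 |  -7  -7  -6  -5  -4  -6  -6  -7  -8  -8  -8 -12 -34 -50 -56 -63 -71 -75 -74 -77 -73 -75 -74 -73 -70 -49 -22  -8
```

The side-view pixels put the ring centre at column 281.8 and the axle at 279.55, so the ring is about 5.5 mm off to the right, with height and depth about right. I'll overlay the predicted level outline of the bar and ring, shifted to match, to judge tilt.

```bash
python3 - <<'E' | tail -4
from s3 import *
a=cv2.imread('pics/s1.png')
R=up_rot(d(68))
c0=np.array([.54,.012,.12])
J=np.array([(proj('side',c0+e*.001)-proj('side',c0))[0] for e in np.eye(3)]);print('px/mm',J)
u=np.array([-.78,-.63,0])*.0027   # makes predicted ring col = 281.8 
c=c0+u;print(proj('side',c))
k=14;x0,y0=270,184;W,H=44,40
im=cv2.resize(a[y0:y0+H,x0:x0+W],(W*k,H*k),interpolation=2)
org=c-R@np.array([.0314,0,-.053])
t=np.linspace(0,2*np.pi,90)
def dr(P,col):
    q=proj('side',P);q=((q-[x0,y0]+.5)*k).astype(np.int32);cv2.polylines(im,[q],True,col,1)
for z in(-.055,-.051):dr(org+(R@np.c_[.0314+.02*np.cos(t),.02*np.sin(t),0*t+z].T).T,(0,255,0))
for z in(0,.006):dr(org+(R@np.array([[s*.013,w*.03,z] for s,w in((1,1),(1,-1),(-1,-1),(-1,1))]).T).T,(0,0,255))
cv2.imwrite('pics/s2c.png',im)
E
```

```text
px/mm [[-0.319 -0.121]
 [-0.256  0.152]
 [-0.001 -0.359]]
[[281.787 216.133]]
```

View pics/s2c.png

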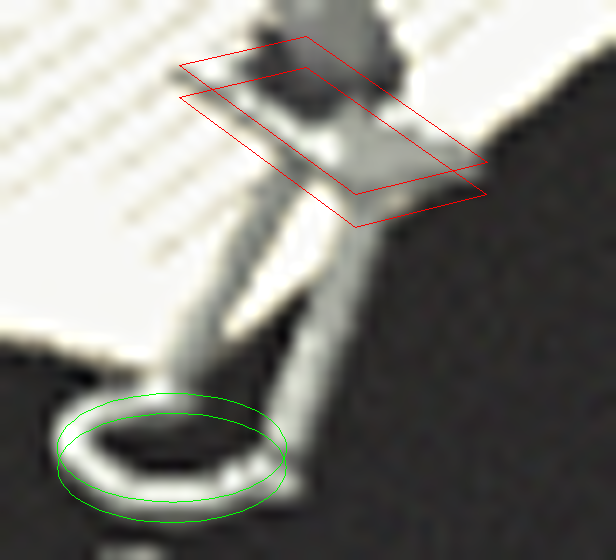

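The bar and ring match the level outline to within about 2°. The remaining error is the sideways shift, plus some depth/height ambiguity that touch can settle. I'll correct sideways and lower in guarded steps.

```bash
cat > dsc.py <<'E'
from s3 import *
R=up_rot(d(68));rr=R@(gpl-[.0314,0,-.053])
tcp=lambda c:np.array(c)+rr
ring=lambda:np.array(robot.get_state()['ee_pos'])-rr
F=lambda:np.array(robot.get_state()['force'])
E
python3 - <<'E' | tail -12
from dsc import *
x,y=.5432,.0169
robot.move_linear(tcp([x,y,.12]),.05);robot.pause(.2)
f0=F();m0=np.array(robot.get_state()['moment'])
for z in(.104,.099,.095,.091,.087):
    hit=robot.move_linear(tcp([x,y,z]),.03,threshold=3.5)
    s=robot.get_state();print(z,hit,s['time'],ring(),F()-f0,np.array(s['moment'])-m0)
    if hit: break
snap('side','t1.png')
E
```

```text
H [ 0.613 -0.179  0.01 ] [ 0.646 -0.22   0.015] 0.05253674265346885
jaw end [ 0.515 -0.292  0.037]
bar [ 0.545 -0.233  0.045] [ 0.583 -0.277  0.045] 0.05751453827004219 [ 0.564 -0.255  0.045]
H1 [ 0.611 -0.179  0.017]
H2 [ 0.645 -0.219  0.017]
mid handle end [ 0.628 -0.199  0.017] len 0.08487011093128387
h yaw 41.24571176233471 bar normal yaw 41.239173255241695
0.104 False 23.95 [0.543 0.017 0.104] [0.591 0.236 0.453] [ 0.11  -0.009  0.047]
0.099 False 24.2667 [0.543 0.017 0.099] [-0.003  0.567  0.551] [ 0.066 -0.067  0.056]
0.095 False 24.55 [0.543 0.017 0.095] [0.124 0.521 0.179] [ 0.019 -0.054  0.051]
0.091 False 24.8333 [0.543 0.017 0.091] [ 1.239 -0.117 -0.46 ] [-0.021  0.048  0.032]
0.087 False 25.1167 [0.543 0.017 0.087] [0.851 0.192 0.078] [-0.163 -0.13  -0.228]
```

```bash
python3 - <<'E' | tail -24
from dsc import *
c=ring();c[:2]=[.5432,.0169];c[2]=.087
e1=np.array([.63,-.78,0]);e2=np.array([.78,.63,0])
for e in(e1,e2):
    lim=[]
    for s in(1,-1):
        hit=robot.move_linear(tcp(c+s*.005*e),.015,threshold=3)
        r=ring();lim.append(float((r-c)@e));print(hit,lim[-1],F());robot.move_linear(tcp(c),.03)
    c=c+e*np.mean(lim);print('new',c,lim)
    robot.move_linear(tcp(c),.03)
print(robot.get_state()['time'],robot.get_state()['opening'])
a=snap('side','t2.png');g=cv2.cvtColor(a,6)
print(proj('side',c))
for r in range(216,240):print(r,' '.join('%3d'%v for v in g[r,266:296]))
E
```

```text
216  44  42  44  44  40  47  46  45  45  43  44  44  43  37 102 195 181 148 102  56  39  43  41 129 171 167 115  56  43  41
217  41  44  44  44  40  42  43  44  42  41  42  44  38  47 167 191 159 126  70  43  41  37  72 155 177 157  89  47  45  43
218  43  42  45  46  44  44  43  46  42  42  45  41  36 106 190 173 137  85  48  41  44  33 123 161 172 140  73  44  43  42
219  44  42  39  46  42  42  43  44  43  43  40  37  70 168 180 154 106  52  39  41  41  45 174 179 162 108  54  40  44  45
220  45  42  43  45  43  46  40  42  45  42  40  35 112 187 169 133  73  43  44  44  34  98 205 187 155  83  39  41  45  42
221  44  44  45  46  42  42  39  41  40  36  35  92 120 162 147 102  51  39  41  39  33 165 214 178 137  71  41  39  44  44
222  44  47  43  47  42  44  32  32  29  92  99 175 199 148 127  69  38  41  40  39  41 203 221 169 105  51  42  46  41  44
223  46  46  43  42  42  35  90 171 183 182 177 229 246 208 178 100  40  40  39  37 101 202 212 155  78  42  45  42  44  45
224  43  44  41  40  36  93 203 248 244 203 197 244 240 239 242 210 129  57  35  39 167 210 194 127  61  40 
[... 1175 characters left out ...]
 177 121  91  87  88 103 125 227 238 246 178 190 205 200 196 200 202 208 204 170
235 203 208 239 249 248 250 241 161 177 180 223 219 222 225 211 215 194 254 246 163 139 195 204 207 202 188 180 183 137 122
236 199 230 249 248 248 250 237 157 150 157 201 235 251 254 247 242 219 162 144 138 144 197 207 207 210 170 126 120 121 123
237 198 246 248 247 248 250 204 141 149 158 164 160 156 160 161 158 157 154 149 139 150 196 207 206 206 189 133 119 149 157
238 200 245 248 247 248 245 194 147 149 157 166 164 166 162 164 164 161 154 149 139 166 240 217 206 208 211 144 120 173 204
239 200 238 249 248 248 249 247 184 149 152 163 167 166 161 161 161 162 153 146 147 184 252 228 205 209 202 139 121 119 173
```

```bash
python3 - <<'E' | tail -11
from dsc import *
c=ring();c[2]=.087
e1=np.array([.63,-.78,0]);e2=np.array([.78,.63,0])
print('now',c,robot.get_state()['time'],F())
for e in(e1,e2):
    lim=[]
    for s in(1,-1):
        hit=robot.move_linear(tcp(c+s*.005*e),.015,threshold=3)
        r=ring();lim.append(float((r-c)@e)*1000);print(hit,lim[-1],F());robot.move_linear(tcp(c),.03)
    c=c+e*np.mean(lim)/1000;print('new',c,lim)
    robot.move_linear(tcp(c),.03)
print(robot.get_state()['time'],robot.get_state()['opening'],F(),ring())
E
```

```text
H2 [ 0.645 -0.219  0.017]
mid handle end [ 0.628 -0.199  0.017] len 0.08487011093128387
h yaw 41.24571176233471 bar normal yaw 41.239173255241695
now [0.543 0.017 0.087] 28.8083 [-0.473  0.131 -2.033]
False 4.886082963621599 [-1.354 -0.547 -1.724]
False -4.750246606554396 [ 1.566 -1.677 -0.559]
new [0.544 0.016 0.087] [4.886082963621599, -4.750246606554396]
False 5.0761372107082865 [-0.238 -0.292 -2.721]
False -5.008490753966357 [ 1.291  0.947 -1.848]
new [0.544 0.017 0.087] [5.0761372107082865, -5.008490753966357]
32.5083 0.038591118701721445 [-0.245 -0.779 -3.286] [0.544 0.016 0.087]
```

```bash
python3 - <<'E' | tail -34
from dsc import *
c=ring();np.set_printoptions(precision=4,suppress=True)
f0=F();m0=np.array(robot.get_state()['moment'])
for z in(.085,.083,.081,.079):
    hit=robot.move_linear(tcp([c[0],c[1],z]),.02,threshold=4)
    s=robot.get_state();print(z,hit,s['time'],ring(),F()-f0,np.array(s['moment'])-m0)
    if hit:break
a=snap('side','t3.png');g=cv2.cvtColor(a,6)
for r in range(217,239):print(r,' '.join('%3d'%v for v in g[r,266:296]))
E
```

```text
H [ 0.613 -0.179  0.01 ] [ 0.646 -0.22   0.015] 0.05253674265346885
jaw end [ 0.515 -0.292  0.037]
bar [ 0.545 -0.233  0.045] [ 0.583 -0.277  0.045] 0.05751453827004219 [ 0.564 -0.255  0.045]
H1 [ 0.611 -0.179  0.017]
H2 [ 0.645 -0.219  0.017]
mid handle end [ 0.628 -0.199  0.017] len 0.08487011093128387
h yaw 41.24571176233471 bar normal yaw 41.239173255241695
0.085 False 32.7583 [0.5435 0.0164 0.0849] [0.578  0.5442 0.9087] [ 0.0175 -0.0104 -0.024 ]
0.083 False 33.0083 [0.5435 0.0165 0.0829] [0.4805 1.1917 2.1782] [ 0.0444  0.0716 -0.0516]
0.081 False 33.2583 [0.5435 0.0165 0.0809] [0.6222 0.7152 0.2465] [-0.0216  0.0165 -0.0506]
0.079 False 33.5083 [0.5435 0.0164 0.0789] [0.2481 0.0393 1.0719] [ 0.0309  0.0116 -0.0576]
217  42  45  41  46  45  43  43  44  42  40  43  43  42  44  35  93 202 173 145 106  54  42  39  50 153 179 159 101  50  42
218  43  43  44  45  44  43  46  42  43  44  45  42  43  40  47 170 191 159 133  76  46  42  38  92 160 172 142  74  42  40
219  41  44  41  40  45  45  43  42  43  44  44  43  42  38 106 194 176 146 100  52  39  42  41 131 171 164 110  56  44 
[... 1659 characters left out ...]
 223 176 174 182 197 199 233 193 177 179 170 143 194 204 219 189 156 140 129 113
234 203 202 207 234 247 251 242 171 141 158 169 200 215 217 190 185 141 217 221 183 154 171 199 201 197 201 203 192 183 165
235 204 209 240 249 248 250 242 163 167 157 192 198 215 218 205 175 179 255 221 144 141 198 206 207 202 188 181 136 123 125
236 201 231 249 248 248 250 238 159 152 158 203 236 250 252 247 217 210 164 147 139 144 198 207 207 210 169 129 120 121 123
237 200 246 248 247 248 250 209 143 152 161 164 161 160 161 163 161 160 155 148 140 150 198 208 207 207 189 136 121 150 155
238 200 245 248 247 248 245 196 146 150 159 167 164 165 163 165 164 161 154 150 140 166 240 218 208 209 213 145 119 173 205
```

The ring is around the axle with no contact forces and is descending cleanly. I'll continue down to touch the hub for a height reference.

```bash
python3 - <<'E' | tail -36
from dsc import *
c=ring();np.set_printoptions(precision=4,suppress=True)
f0=F();m0=np.array(robot.get_state()['moment'])
z=.0789
while z>.066:
    z-=.0012
    hit=robot.move_linear(tcp([c[0],c[1],z]),.02,threshold=4);robot.pause(.1)
    s=robot.get_state();f=np.mean([F() for _ in range(1)],0)-f0;print(round(z,4),hit,round(s['time'],2),ring(),f,np.array(s['moment'])-m0)
    if hit or f[2]>4:break
a=snap('side','t4.png');g=cv2.cvtColor(a,6)
for r in range(222,242):print(r,' '.join('%3d'%v for v in g[r,266:296]))
E
```

```text
H [ 0.613 -0.179  0.01 ] [ 0.646 -0.22   0.015] 0.05253674265346885
jaw end [ 0.515 -0.292  0.037]
bar [ 0.545 -0.233  0.045] [ 0.583 -0.277  0.045] 0.05751453827004219 [ 0.564 -0.255  0.045]
H1 [ 0.611 -0.179  0.017]
H2 [ 0.645 -0.219  0.017]
mid handle end [ 0.628 -0.199  0.017] len 0.08487011093128387
h yaw 41.24571176233471 bar normal yaw 41.239173255241695
0.0777 False 33.91 [0.5435 0.0165 0.0777] [-0.3107 -0.1494 -0.6798] [-0.0106  0.0489 -0.0059]
0.0765 False 34.26 [0.5435 0.0165 0.0765] [ 0.2403 -0.7885  0.1102] [-0.0361 -0.02    0.0996]
0.0753 False 34.61 [0.5435 0.0165 0.0753] [ 0.6843  0.5456 -0.1372] [-0.0077 -0.0187  0.0971]
0.0741 False 34.96 [0.5436 0.0165 0.0741] [-0.1678 -0.1738  0.4075] [ 0.072  -0.0685  0.0194]
0.0729 False 35.31 [0.5437 0.0165 0.0737] [-1.0931 -3.3286  9.3616] [ 1.785  -0.7137  0.1113]
222  43  41  43  45  43  47  39  43  46  44  39  41  30  99 194 180 147 102  54  39  43  38  81 157 173 142  75  44  42  45
223  45  41  44  41  48  44  43  44  41  40  34  93  97 191 217 172 125  66  39  38  40  43 154 172 161 113  55  41  43  42
224  41  42  42  4
[... 1513 characters left out ...]
 155 159 186 192 168 160 135 128 138 139 152 201 209 207 211 173 128 121 124 125
237 198 246 248 247 249 230 174 145 152 158 152 150 151 151 150 151 149 154 152 139 160 201 208 206 210 190 136 119 150 156
238 201 247 248 247 248 246 198 146 151 159 168 169 166 167 169 164 162 156 149 138 166 240 219 206 210 213 145 121 175 205
239 201 245 249 248 248 250 247 181 148 154 166 168 166 166 163 162 162 155 146 147 187 253 228 206 209 196 139 121 122 176
240 204 217 250 249 248 248 250 247 187 165 163 162 164 162 159 159 160 159 167 181 203 206 205 208 207 173 131 124 125 122
241 206 164 224 251 249 248 248 250 247 211 182 230 197 216 191 172 179 185 238 242 242 241 243 233 191 145 126 128 127 126
```

Hub contact came at nominal 73.8 mm. The true height there is 76.0 mm, so the groove centre is at nominal 75.3 mm. I'll raise to that, nudge 1 mm sideways, and check.

```bash
python3 - <<'E' | tail -26
from dsc import *
np.set_printoptions(precision=3,suppress=True)
c=np.array([.5436-.0008,.0165-.0006,.0752])
robot.move_linear(tcp([.5436,.0165,.0752]),.02)
robot.move_linear(tcp(c),.01);robot.pause(.4)
s=robot.get_state();print(s['time'],ring(),s['force'],s['moment'],s['opening'])
a=snap('side','u1.png');b=snap('top','u1t.png');g=cv2.cvtColor(a,6)
for r in range(224,239):print(r,' '.join('%3d'%v for v in g[r,266:296]))
# bystanders: changed pixels vs start near bench objects
for n,f,boxes in(('side','side0.png',dict(pen=(308,264,52,32),scis=(178,230,38,30),dish=(224,205,34,20),bush=(158,312,22,20),plate=(185,336,32,22))),):
    o=cv2.imread('pics/'+f,0).astype(int)
    for k,(x,y,w,h) in boxes.items():
        m0=o[y:y+h,x:x+w]>100;m1=g[y:y+h,x:x+w]>100;print(k,m0.sum(),m1.sum(),(m0!=m1).sum())
E
```

```text
bar [ 0.545 -0.233  0.045] [ 0.583 -0.277  0.045] 0.05751453827004219 [ 0.564 -0.255  0.045]
H1 [ 0.611 -0.179  0.017]
H2 [ 0.645 -0.219  0.017]
mid handle end [ 0.628 -0.199  0.017] len 0.08487011093128387
h yaw 41.24571176233471 bar normal yaw 41.239173255241695
36.275 [0.543 0.016 0.075] [ 0.605 -0.32  -1.308] [-1.315  0.418 -0.03 ] 0.038691194223615936
224  43  41  41  43  46  44  45  42  42  37  77 203 215 244 245 229 151  65  38  45  39  44 174 191 166 110  54  39  45  43
225  37  36  34  34  39  40  41  46  41  44 170 251 249 246 246 250 222 114  42  39  35  96 206 216 164  83  39  45  42  48
226  77 172 187 128  60  34  38  35  31  98 223 237 239 242 243 242 231 170  91  50  31 165 212 199 145  72  39  42  46  43
227 154 240 249 180 138 138 110 100 144 172 207 179 201 230 231 211 199 199 129  54  38 203 222 180 110  51  41  42  41  44
228 206 192 181 158 200 221 219 210 211 199 212 213 218 224 217 207 206 195 115  42  99 202 209 158  76  42  44  46  44  45
229 209 205 206 205 202 225 248 233 150 145 192 199 216 219 217 204 200 162  90  27 163 207 192 127  58  40  43  45  42  
[... 493 characters left out ...]
9 114
234 205 202 209 234 247 252 242 170 200 239 218 183 184 184 185 179 183 238 199 161 187 196 187 200 190 199 205 192 185 165
235 202 210 239 249 248 250 243 160 128 150 210 220 238 243 243 228 195 161 132 133 136 171 202 210 183 184 184 135 122 125
236 202 231 249 248 248 250 238 160 149 149 144 143 139 140 136 136 137 143 148 144 144 197 205 208 212 171 127 120 124 124
237 200 246 248 247 248 250 219 144 152 163 167 163 161 162 163 159 162 158 152 141 150 238 218 205 208 188 136 121 150 158
238 203 245 248 247 247 250 222 146 150 159 167 169 166 166 167 166 162 157 149 139 167 255 249 217 207 211 145 121 173 206
pen 183 184 3
scis 234 234 0
dish 444 449 5
bush 440 440 0
plate 691 691 0
```

```bash
python3 -c "
from rig import robot
print(robot.sign_off(), robot.get_state()['time'])"
```

```text
the job is handed in; nothing more can be done
the job is handed in; nothing more can be done
```

The job is handed in at about 36 s of the 64 s allowed, but I knocked the pliers out of their stand on the way, so they were not taken from it as asked.

- **Wheel:** I took the wheel from the tray by its hub and lowered it over the axle. It touched down at TCP height 78.6 mm, against about 79 mm expected. I let go, and the next picture showed it seated with its hub up.
- **Pliers knocked over:** My first sweep across the bench passed too low and knocked the pliers out. I picked them up off the bench by the grips, squeezed them and turned them upright.
- **Ring:** I slid the ring down until it touched the hub, then raised it 1.4 mm to mid-groove.

**Last checks before hand-in**
- **Ring position:** In the side view the ring centre was within about 1 mm of the axle sideways. Its row fits mid-groove height.
- **Contact and grip:** The moments matched those in free air, so the ring was not touching anything. Finger opening was 38.7 mm, slightly under the stated 40 mm, so the handles are at their stop.
- **Bystanders:** The pen, scissors, dish, bush and plate showed no change in the side picture.

**Weak or inconsistent**
- **Sideways touch probe:** Probing ±5 mm near the axle tip gave no clear contact, though about 2 mm of clearance was expected. Centring therefore rests on the pictures and the free-air moments. Along the camera's line of sight it is only known to about 2 mm.
- **Ring level:** The bar looked level to about 2°, but single ring-edge readings suggested up to 5°.

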